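# Turn the rinsed sprouter lid down into its draining stand

## Robot

A 6-joint arm with a two-finger parallel gripper is mounted at the origin on a cart in front of the work surface, level with it; the furniture and walls round the work are solid. World frame = base frame: x ahead of the robot, y to its left, z up, the work surface at z = 0. Lengths are in m, angles in degrees, forces in N, time in s.
With the tool pointing down it reaches from about 0.3 to 0.875 m from the base axis. Payload 6.4 kg.
Tool frame: the origin (TCP) lies midway between the tips of the shut fingers; the grasp point (between the pads) lies 19 mm behind it; z points along the fingers, y is the line along which they close (so a half turn about z gives the same grasp; the last joint's range is limited). The gripper opens to 88 mm and grips with 3 to 60 N. Pads are 18 mm wide; open, the fingers measure 123 mm over their backs; the gripper's body (75 mm by 187 mm) begins 45 mm behind the grasp point.
Start: joints at [63.008, 10.359, 92.074, -0, 77.567, -11.82], TCP at [0.15, 0.555, 0.239] pointing down, gripper open.
Joint ranges: [-171.53, 171.53], [-51.25, 118.39], [17.06, 147.69], [-65.23, 245.23], [0, 150.52], [-178.68, 178.68]. Speed limits (degrees/s): [147.25, 147.25, 172.46, 180, 180, 180].

## Interface

Orientations are given as [roll, pitch, yaw] about the fixed x, y, z axes, in that order (R = Rz(yaw) Ry(pitch) Rx(roll)).
In Python, from workcell import manip gives the robot as it stands.
- The arm moves only by the shell command python3 -m jog 'ROWS' [FORCE]. ROWS is JSON, a list that holds one entry, the list of rows, each a list of 7 numbers: the gripper's target within -1 to 1 (shut at 1, half-way at 0, fully open at -1), then the shift along the tool's x, y, z in cm, then the turn, a rotation vector about the tool's x, y, z in degrees. In form: [[[claw, dx, dy, dz, ax, ay, az], ...]]. A call has 1 to 12 rows; each row is the pose to reach, as a shift and turn from the pose commanded when the call began, along the tool's axes at that moment; what a row does not reach only later rows make up. A row lasts 1/12 s, in which the tool goes at most 41.7 mm and 7.16 degrees, less where a joint would pass 70% of its speed; a pose out of reach is approached as far as the arm can. A call with a gripper value outside its range is refused whole. The fingers move at their own pace and stop on an object; FORCE is the grip in N (left out, the last holds). Time passes only in rows, so rows that repeat a pose let the fingers close. It gives the time, the measured TCP pose, the force, the opening and the grip force at its end, in the units of the state.
- manip.read_state(): the state, without advancing time (a new reading comes with each control period).
- manip.read_camera(name): name is "scene" or "top" or "wrist"; returns the picture (420x560x3 uint8, red, green, blue); there is no depth.
- manip.camera_info(name): a dict with "fx", "fy", "cx", "cy" (pixels), "k1" (the pictures are not rectified: a ray, as slopes to the right and down, at radius r is drawn at 1 + k1 r^2 times it, then the intrinsics apply), "world_from_camera" (4x4, takes a point from camera to world coordinates). Camera axes: x right, y up, looking along -z (the intrinsics and any distortion apply to the point x, -y, -z); pixel columns grow to the right and rows downward; lengths in m; the calibration is good to about 2 mm. A picture is of the moment at which its call begins: read the wrist's pose just before it. camera_info takes no time and is no camera call; for the wrist camera it gives the pose at the moment of the call.
- manip.finish_job(): hands the job in; it is judged then, once.
The state is a dict: "time_s": time; "q": joint angles; "qvel": joint speeds; "tau": joint torques, N m; "position": TCP position; "eef_rot": TCP orientation; "wrist_force": force on the tool from outside, world axes, zero at the start; "wrist_torque": the same for the moment, N m; "finger_gap": finger opening in m; "grasp_force": force on a finger pad.
Only numpy, scipy, OpenCV 4.12 (cv2) and the standard library are available. Lean on these libraries where they do the work, as an engineer would, in place of code of your own. Each camera call takes 0.05 s, during which the arm holds its last target. There are 200 camera calls.

## Task

The rinsed sprouter, a terracotta box with a loose strainer lid, lies lid up on the slanted rest of the little wire dish rack. Turn it over, pinching the lid shut all the way, and set it lid down in the sloping cradle of the draining stand with the drip tray so that it can drain: down against the upturned wire ends, between the side wires, put there rather than dropped. Leave the other things on the worktop where they are.

Things in the scene. Friction and masses are not known exactly. Their poses are not given: they have to be found in the camera images.
- sprouter_center (a point): Centre of the closed sprouter, half-way up, on its middle axis: a square terracotta box with a loose steel strainer lid, 58 mm thick in all. Its z points from the floor to the lid, square to both; at the start its x points down the slope of the rest (50 degrees below level, to the left and ahead of the robot) and its y is level. The 45 mm of it highest up the slope overhang the rest, free below and above
- sprouter_mouth (a point): Middle of the sprouter box's open mouth, in the plane of its rim, 25 mm from its centre along its z
- lid_under (a point): Middle of the underside of the lid's 4 mm plate; z points out through the lid's flat top (no knob). The plate lies on the box's rim, its skirt reaches 12 mm down outside the box with 2 mm of play all round. While shut, this point is within about 3 mm of the mouth's middle. Only gravity holds the lid on
- seat (a point): Where the centre of the closed sprouter comes to lie in the draining stand's cradle, 29 mm off the slope. z: up, square to the 50 degree slope; x: down the slope to the upturned wire ends that stop the lid's edge; y: level, across. Side wires leave 5 mm on each side of the lid. The wires carry the lower 38 mm of the slope; the lid's upper 55 mm overhang freely
- drain_stand: Draining stand, fixed: white ceramic drip tray 130 x 130 x 18 mm with a steel wire cradle sloping at 50 degrees, upturned wire ends 30 mm high, flared outward, at its foot and a side wire at each side. Origin: centre of the tray's underside. x points level the way the cradle falls (left and ahead as the robot sees it), z up. Highest wire about 85 mm up
- dish_rack: Small dish rack, fixed: steel wire frame 124 x 124 mm on four rubber feet, no tray, with a slanted rest of five wires at 50 degrees, upturned at the foot. Origin: centre underneath, at the worktop. x points level the way the rest falls, z up. Highest wire about 75 mm up
- sprouter: The terracotta box: 88 x 88 mm, 54 mm high, walls and floor 5 mm; with lid 0.35 to 0.6 kg. Too wide to be gripped by its sides. Starts lid up on the dish rack's rest. Origin: centre of the floor's underside, axes as for its centre
- strainer_lid: The loose lid: perforated steel, 98 x 98 mm, 4 mm plate with a 12 mm skirt. Origin: middle of the plate's underside, z out through its top
- mug: Bystander: beige mug, 78 x 113 x 100 mm, origin at the centre of its underside
- mill: Bystander: dark wooden pepper mill, 58 mm across, 170 mm tall, origin at the centre of its underside
- glass: Bystander: clear tumbler, 81 mm across, 93 mm tall, origin at the centre of its underside
- lemon: Bystander: lemon, 71 x 53 x 51 mm, origin at its underside
- garlic: Bystander: garlic bulb, 48 x 50 x 51 mm, origin at its underside
- brush: Bystander: wooden scrubbing brush, 49 x 150 x 43 mm, lying on the worktop, origin at the centre of its underside
- spoon: Bystander: teaspoon, 130 x 26 x 11 mm, lying on the worktop, origin at the centre of its underside

How it is judged:
By the outcome, as a careful person would: the job done as asked, in the order asked, and still so for the second after the job is handed in, with the robot touching nothing.
It also fails if it takes over 48 s, if anything falls off the work surface, if the arm or the gripper's body presses on something with over 40 N, if the wrist force passes 120 N, or if a joint passes its speed limit or range.

## Working session

There is one attempt and no reset: what is moved stays moved. The work goes in short steps, Python scripts to look and compute and a shell command to move; the robot and the scene stay as the last step left them, time stands still between calls to the robot, and variables do not carry over. Pictures are saved under pics/ and viewed, at most 10 in all, crops included, and the job is handed in when it is done.

```bash
mkdir -p pics; ls; python3 - <<'E'
from workcell import manip
import cv2
s=manip.read_state();print(s)
for n in ("scene","top"):
    i=manip.camera_info(n);print(n,i)
    cv2.imwrite(f"pics/{n}0.png",cv2.resize(manip.read_camera(n)[:,:,::-1],(800,600),interpolation=cv2.INTER_CUBIC))
E
```

```text
pics
{'time_s': 0.0, 'q': array([ 6.30093571e+01,  1.04017359e+01,  9.21321022e+01,  4.99464980e-04,
        7.75663932e+01, -1.18190621e+01]), 'qvel': array([ 0.06761703, -0.01850255, -0.05288534,  0.06268077,  0.0054594 ,
       -0.11533453]), 'tau': array([-2.54772394e-04, -4.33865011e+01, -3.41850972e+01,  7.01815775e-02,
        3.83548101e-02, -1.49133389e-04]), 'position': array([0.15020505, 0.5544789 , 0.23780792]), 'eef_rot': array([-1.79901994e+02, -2.10067568e-02,  1.64828293e+02]), 'wrist_force': array([0.05710469, 1.01769562, 0.33658202]), 'wrist_torque': array([-0.0104335 ,  0.01022224, -0.009338  ]), 'grasp_force': 0.0, 'finger_gap': 0.08839367604421908}
scene {'fx': 523.02341135022, 'fy': 523.02341135022, 'cx': 273.59020259899506, 'cy': 211.23431161539287, 'k1': -0.19522235827790188, 'world_from_camera': array([[ 0.91225958,  0.22560404, -0.34188489,  0.0839158 ],
       [-0.40888182,  0.45171858, -0.79294765, -0.95660846],
       [-0.02445644,  0.86316461,  0.50432999,  0.80137979],
       [ 0.        ,  0.        ,  0.        ,  1.        ]])}
top {'fx': 465.143382091429, 'fy': 465.143382091429, 'cx': 275.9646866706086, 'cy': 208.9983184256812, 'k1': -0.007329162838153079, 'world_from_camera': array([[ 0.02444426,  0.98532938, -0.16890379,  0.40359035],
       [-0.99966232,  0.02558183,  0.00456188,  0.12139455],
       [ 0.00881582,  0.16873524,  0.98562199,  1.12851706],
       [ 0.        ,  0.        ,  0.        ,  1.        ]])}
```

View pics/scene0.png

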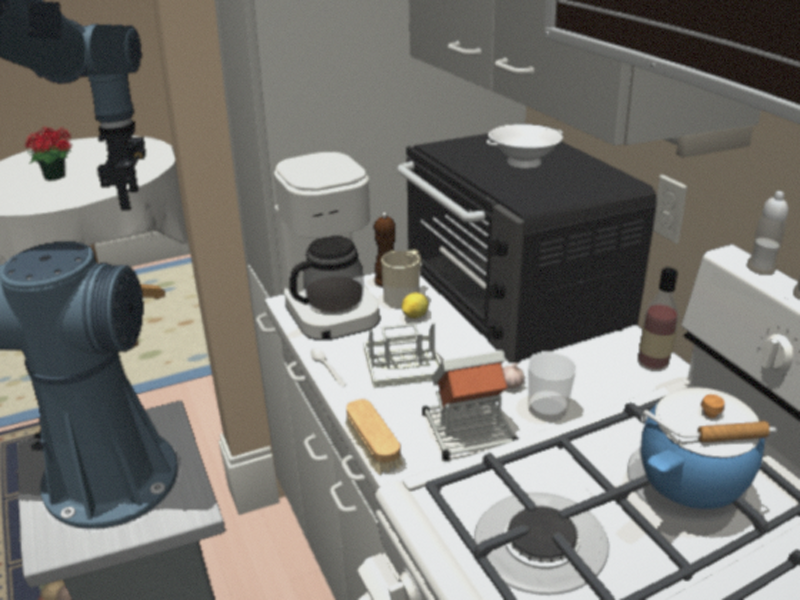

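View pics/top0.png

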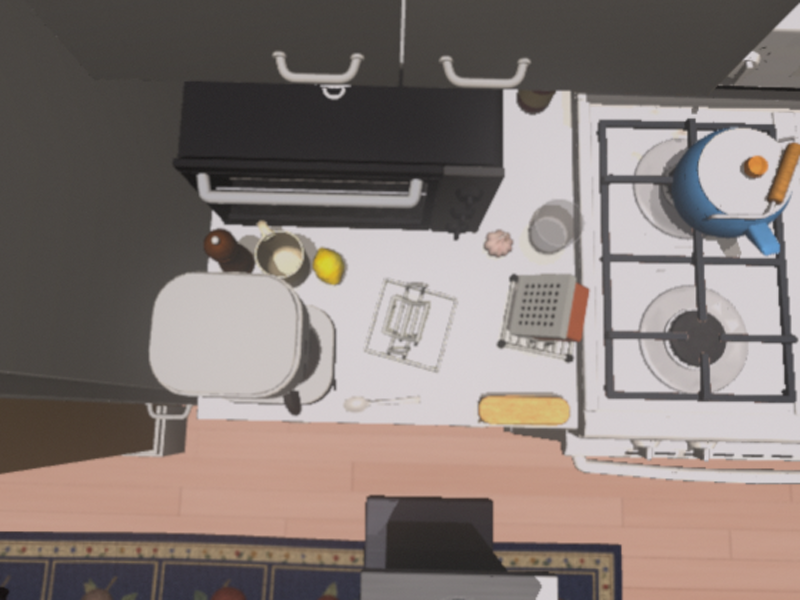

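The scene view shows the sprouter on the dish rack at about (470,390). The draining stand is at (400,360), with the tray under it. In the top view the sprouter is at (545,308) and the stand at (408,322). Next I'll enlarge both.

```bash
python3 - <<'E'
from workcell import manip
import cv2,numpy as np
t=manip.read_camera("top");s=manip.read_camera("scene")
np.save("top.npy",t);np.save("scene.npy",s)
# top crop cols 250..420 rows 185..265 ; scene cols 245..375 rows 215..325
a=t[185:265,250:420];b=s[220:322,250:370]
cv2.imwrite("pics/topc.png",cv2.resize(a[:,:,::-1],None,fx=4.7,fy=4.7,interpolation=cv2.INTER_CUBIC))
cv2.imwrite("pics/scenec.png",cv2.resize(b[:,:,::-1],None,fx=5.8,fy=5.8,interpolation=cv2.INTER_CUBIC))
E
```

```text
(no output)
```

View pics/topc.png

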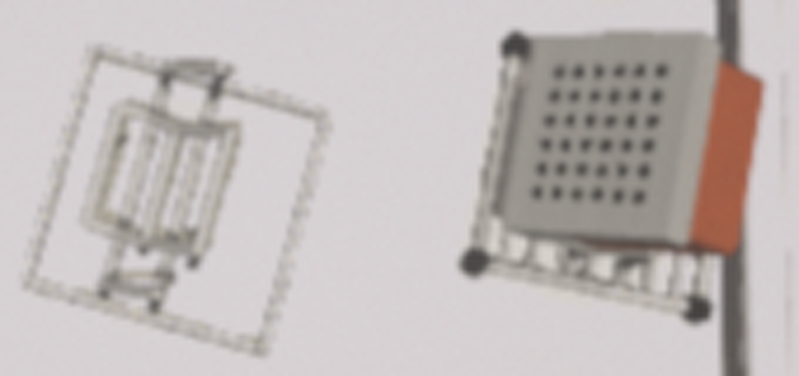

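View pics/scenec.png

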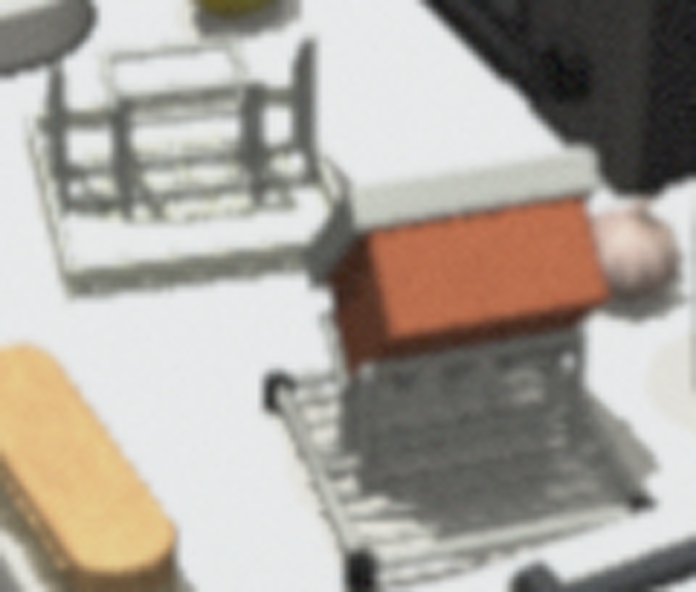

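The top crop shows the lid's face corners, the box's floor corners and the tray rim. The scene crop shows the uphill skirt and the end wall. I'll fit the sprouter and tray poses from these.

```bash
cat > h.py <<'E'
import numpy as np
from workcell import manip
from scipy.spatial.transform import Rotation as R
from scipy.optimize import least_squares
def proj(P,i):
    T=np.linalg.inv(np.array(i["world_from_camera"]));P=np.atleast_2d(P)
    c=P@T[:3,:3].T+T[:3,3];a=np.c_[c[:,0],-c[:,1]]/-c[:,2:]
    a=a*(1+i["k1"]*(a**2).sum(1,keepdims=True))
    return a*[i["fx"],i["fy"]]+[i["cx"],i["cy"]]
def ray(uv,i):
    d=(np.array(uv,float)-[i["cx"],i["cy"]])/[i["fx"],i["fy"]];a=d.copy()
    for _ in range(20): a=d/(1+i["k1"]*(a@a))
    M=np.array(i["world_from_camera"]);return M[:3,3],M[:3,:3]@np.array([a[0],-a[1],-1])
def onz(uv,i,z):
    o,d=ray(uv,i);return o+d*(z-o[2])/d[2]
def slope(yaw,s=50): # columns: down slope, level, normal
    return R.from_euler('ZY',[yaw,s],degrees=True).as_matrix()
E
cat > fit.py <<'E'
from h import *
ti,si=manip.camera_info("top"),manip.camera_info("scene")
T=lambda p:np.array(p)/4.7+[250,185]-.4
S=lambda p:np.array(p)/5.8+[250,220]-.4
L=[(-49,-49,29),(-49,49,29),(49,-49,29),(49,49,29),(-44,-44,-29),(-44,44,-29)]
tp=[(703,36),(668,245),(528,37),(505,232),(763,82),(737,252)]
Ls=[(-49,49,29),(-49,-49,29),(-44,44,-29),(-44,-44,-29)];sp=[(355,192),(592,150),(387,337),(607,294)]
def f(p):
    M=slope(p[3]);g=lambda l:np.array(l)/1000@M.T+p[:3]
    return np.r_[(proj(g(L),ti)-T(tp)).ravel(),(proj(g(Ls),si)-S(sp)).ravel()]
r=least_squares(f,[.45,-.1,.08,80]);print("sprouter",r.x.round(4));print(f(r.x).reshape(-1,2).round(1).tolist())
q=[(95,48),(330,115),(265,352),(28,287)]
C=np.array([onz(T(a),ti,.016) for a in q]);print(C.round(4).tolist(),C.mean(0));e=C[1]-C[0];print("tray dir",np.degrees(np.arctan2(*(C[0]-C[1])[1::-1])),np.degrees(np.arctan2(*(C[3]-C[2])[1::-1])),np.linalg.norm(e))
rk=[(515,47),(473,262),(697,308)];K=np.array([onz(T(a),ti,.01) for a in rk]);print("rack",K.round(4).tolist(),np.degrees(np.arctan2(*(K[1]-K[2])[1::-1])))
w=manip.camera_info("wrist");s=manip.read_state();A=np.eye(4);A[:3,:3]=R.from_euler('xyz',s["eef_rot"],degrees=True).as_matrix();A[:3,3]=s["position"]
print("cam in tool",(np.linalg.inv(A)@w["world_from_camera"]).round(4).tolist(),w["fx"],w["k1"])
print("coffee", [onz(np.array(a)*.7,ti,z).round(3).tolist() for a,z in [((152,335),.25),((230,392),.25),((300,400),.02)]])
E
python3 fit.py
```

```text
sprouter [ 0.5701 -0.1294  0.0952 80.4976]
[[-0.3, -1.1], [0.5, -1.1], [1.4, 0.3], [-0.5, 0.2], [-0.1, -1.5], [-0.2, 0.9], [-2.1, -0.2], [-0.9, -0.4], [0.2, 0.6], [0.4, 0.8]]
[[0.6289, 0.1321, 0.016], [0.5968, 0.0098, 0.016], [0.474, 0.0417, 0.016], [0.504, 0.1629, 0.016]] [0.55093437 0.08662401 0.016     ]
tray dir 75.29175669167483 76.11352013884498 0.12647449727384166
rack [[0.6365, -0.0873, 0.01], [0.5231, -0.065, 0.01], [0.5023, -0.18, 0.01]] 79.75903943182489
cam in tool [[0.0012, 0.9574, 0.2889, 0.0742], [1.0, -0.001, -0.0008, -0.002], [-0.0005, 0.2889, -0.9574, -0.1467], [0.0, 0.0, 0.0, 1.0]] 353.0066674793388 -0.0607498853802055
coffee [[0.497, 0.437, 0.25], [0.425, 0.329, 0.25], [0.42, 0.267, 0.02]]
```

```bash
python3 -m jog '[[[-1,-5,-19,-10,0,0,0],[-1,-5,-19,-10,0,0,0],[-1,-5,-19,-10,0,0,0],[-1,-5,-19,-10,0,0,0],[-1,-5,-19,-10,0,0,0],[-1,-5,-19,-10,0,0,0],[-1,-37,-42,-8,0,0,0],[-1,-37,-42,-8,0,0,0],[-1,-37,-42,-8,0,0,0],[-1,-37,-42,-8,0,0,0],[-1,-37,-42,-8,0,0,0],[-1,-37,-42,-8,0,0,0]]]'; python3 -m jog '[[[-1,0,0,0,0,0,0],[-1,0,0,0,0,0,0]]]'
python3 - <<'E'
from h import *
import cv2
s=manip.read_state();i=manip.camera_info("wrist");im=manip.read_camera("wrist")
print(s["q"].round(2),s["position"].round(4),s["eef_rot"].round(2),np.array(i["world_from_camera"]).round(4).tolist(),i)
np.save("w1.npy",im);np.save("w1T.npy",i["world_from_camera"])
cv2.imwrite("pics/w1.png",cv2.resize(im[:,:,::-1],(800,600),interpolation=cv2.INTER_CUBIC))
E
```

```text
time_s: 1.2
position: [0.3072, 0.163, 0.3262]
eef_rot: [180.0, 0.1, 164.8]
wrist_force: [1.3, 1.1, 0.3]
finger_gap: 0.0884
grasp_force: 0.0
time_s: 1.37
position: [0.3075, 0.1628, 0.3258]
eef_rot: [-180.0, -0.0, 164.4]
wrist_force: [-0.6, 0.1, 0.8]
finger_gap: 0.0879
grasp_force: 0.0
[ 8.1100e+00 -2.5540e+01  1.1399e+02  1.0000e-02  9.1600e+01 -6.6300e+01] [0.3075 0.1628 0.3258] [-1.7999e+02 -5.0000e-02  1.6441e+02] [[0.2676, -0.9227, -0.2777, 0.2357], [0.9635, 0.2564, 0.0768, 0.1808], [0.0003, -0.2881, 0.9576, 0.4726], [0.0, 0.0, 0.0, 1.0]] {'fx': 353.0066674793388, 'fy': 353.0066674793388, 'cx': 275.0453392017982, 'cy': 207.61700896660213, 'k1': -0.0607498853802055, 'world_from_camera': array([[ 2.67611885e-01, -9.22652046e-01, -2.77663612e-01,
         2.35690580e-01],
       [ 9.63526743e-01,  2.56350772e-01,  7.68146903e-02,
         1.80845792e-01],
       [ 3.06050149e-04, -2.88092840e-01,  9.57602434e-01,
         4.72588914e-01],
       [ 0.00000000e+00,  0.00000000e+00,  0.00000000e+00,
         1.00000000e+00]])}
```

View pics/w1.png

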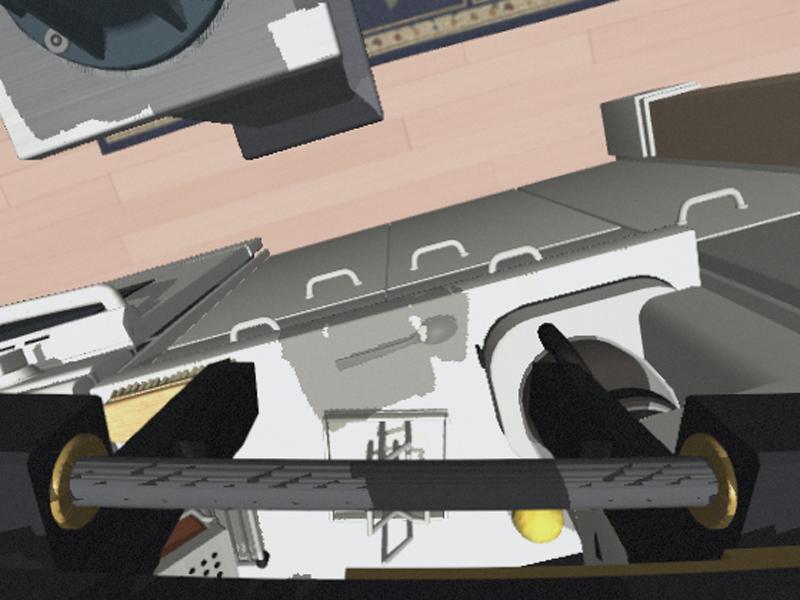

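The wrist view shows the gripper's bar hiding the lower half, with the stand at (385,460) just behind it. I'll shift ahead and down to get it between the fingers.

```bash
python3 -m jog '[[[-1,-14,-4,6,0,0,0],[-1,-14,-4,6,0,0,0],[-1,-14,-4,6,0,0,0],[-1,-14,-4,6,0,0,0],[-1,-14,-4,6,0,0,0],[-1,-14,-4,6,0,0,0]]]'
cat > snap.py <<'E'
import sys,cv2
from h import *
s=manip.read_state();i=manip.camera_info("wrist");im=manip.read_camera("wrist")
print(s["time_s"],s["q"].round(2),s["position"].round(4),s["eef_rot"].round(2))
n=sys.argv[1];np.save(n+".npy",im);np.save(n+"T.npy",i["world_from_camera"])
x0,y0,x1,y1=map(int,sys.argv[2:6]);k=min(800/(x1-x0),600/(y1-y0));print("scale",k)
cv2.imwrite(f"pics/{n}.png",cv2.resize(im[y0:y1,x0:x1,::-1],None,fx=k,fy=k,interpolation=cv2.INTER_CUBIC))
E
python3 snap.py w2 140 160 420 370
```

```text
time_s: 1.92
position: [0.4306, 0.0911, 0.2648]
eef_rot: [-180.0, -0.2, 164.9]
wrist_force: [-0.8, 0.0, 0.3]
finger_gap: 0.088
grasp_force: 0.0
1.9167 [-3.5900e+00 -8.9200e+00  1.0851e+02  3.0000e-02  8.0620e+01 -7.8540e+01] [0.4306 0.0911 0.2648] [-179.98   -0.21  164.94]
scale 2.857142857142857
```

View pics/w2.png

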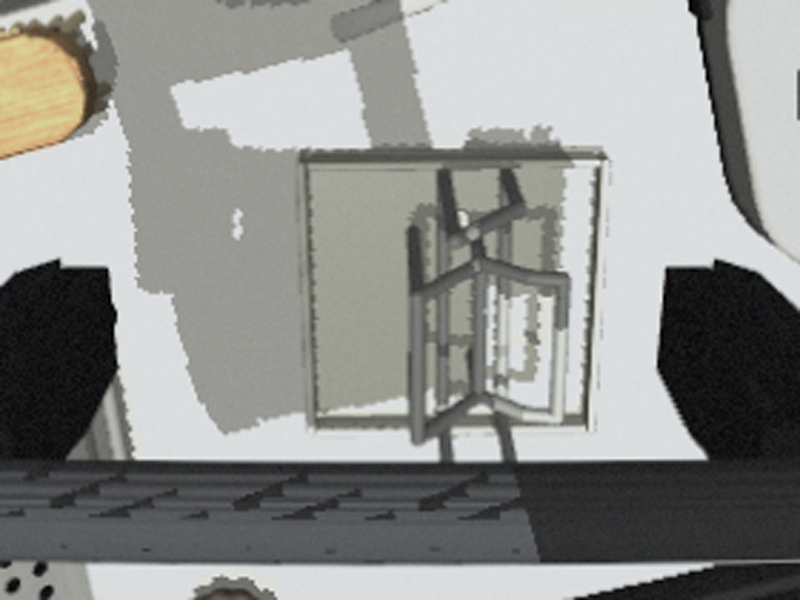

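The wrist view shows the cradle's upper wire at (415,293)–(418,440), its foot line at (478,265)–(481,402), and the flared end bar at (568,280)–(555,415). I'll triangulate these points with the top view.

```bash
cat > tri.py <<'E'
from h import *
ti=manip.camera_info("top");wi=dict(manip.camera_info("wrist"));wi["world_from_camera"]=np.load("w2T.npy")
T=lambda p:np.array(p)/4.7+[250,185]-.4
W=lambda p:np.array(p)/2.857+[140,160]-.3
M=slope(75.5,0);M0=np.array([.551,.0866,0])
pr=dict(A1=((415,293),(195,265)),A2=((418,440),(240,125)),F1=((478,265),(145,248)),F2=((481,402),(178,130)),B1=((568,280),(88,232)),B2=((555,415),(122,103)))
for k,(w,t) in pr.items():
    o1,d1=ray(W(w),wi);o2,d2=ray(T(t),ti)
    a,b=np.linalg.lstsq(np.c_[d1,-d2],o2-o1,rcond=None)[0];p1,p2=o1+a*d1,o2+b*d2
    print(k,((p1+p2)/2).round(4),"gap",np.linalg.norm(p1-p2).round(4),"stand",(M.T@((p1+p2)/2-M0)).round(4))
q=[(303,153),(608,155),(592,428),(308,430)]
C=np.array([onz(W(a),wi,.018) for a in q]);print("tray",C.round(4).tolist(),C.mean(0).round(4),[np.degrees(np.arctan2(*(b-a)[1::-1])).round(1) for a,b in [(C[0],C[1]),(C[3],C[2])]])
for w in [(475,235),(445,175),(512,175),(520,207)]: print(w,(M.T@(onz(W(w),wi,.05)-M0)).round(4))
E
python3 tri.py
```

```text
A1 [0.5097 0.0797 0.0891] gap 0.0025 stand [-0.017   0.0383  0.0891]
A2 [0.5821 0.0603 0.0662] gap 0.0024 stand [-0.0176 -0.0367  0.0662]
F1 [0.5214 0.103  0.0526] gap 0.0028 stand [0.0084 0.0328 0.0526]
F2 [0.581  0.089  0.0517] gap 0.0005 stand [ 0.0098 -0.0285  0.0517]
B1 [0.5262 0.1325 0.0739] gap 0.0 stand [0.0382 0.0355 0.0739]
B2 [0.5937 0.117  0.0535] gap 0.001 stand [ 0.0401 -0.0338  0.0535]
tray [[0.47, 0.0433, 0.018], [0.5033, 0.164, 0.018], [0.628, 0.132, 0.018], [0.5957, 0.0086, 0.018]] [0.5493 0.087  0.018 ] [np.float64(74.6), np.float64(75.3)]
(475, 235) [0.0059 0.0439 0.05  ]
(445, 175) [-0.0058  0.0684  0.05  ]
(512, 175) [0.0196 0.0682 0.05  ]
(520, 207) [0.023  0.0552 0.05  ]
```

```bash
cat > delta.py <<'E'
from h import *
SP=np.array([.570,-.129,.095]);SY=80.2
ST=np.array([.5506,.0894,.104]);TY=75.3
def tool(c,yaw,off,flip=False): # off in slope axes, mm, of TCP from centre
    M=slope(yaw);p=c+M@np.array(off)/1000;sg=-1 if flip else 1
    return p,np.c_[sg*M[:,1],sg*M[:,2],M[:,0]]
def go(p,Rt,cur=None):
    s=manip.read_state();p0,R0=cur if cur else (s["position"],R.from_euler('xyz',s["eef_rot"],degrees=True).as_matrix())
    d=R0.T@(p-p0)*100;v=R.from_matrix(R0.T@Rt).as_rotvec(degrees=True)
    print("cm",d.round(2),"deg",v.round(1),"world",p.round(3))
E
python3 - <<'E'
from delta import *
p,Rt=tool(SP,SY,(-85,0,0))
go(p+[-.06,-.04,.12],Rt)
go(p,Rt,(p+[-.06,-.04,.12],Rt))
go(*tool(SP,SY,(-8,0,0)),(p,Rt))
E
```

```text
cm [-14.94 -28.54  -1.48] deg [-40.    1.7  -5. ] world [ 0.501 -0.223  0.28 ]
cm [-5.23 -3.91 12.38] deg [0. 0. 0.] world [ 0.561 -0.183  0.16 ]
cm [-0.  -0.   7.7] deg [0. 0. 0.] world [ 0.569 -0.134  0.101]
```

```bash
python3 -m jog '[[[-1,-15,-28.5,-1.5,-40,1.7,-5],[-1,-15,-28.5,-1.5,-40,1.7,-5],[-1,-15,-28.5,-1.5,-40,1.7,-5],[-1,-15,-28.5,-1.5,-40,1.7,-5],[-1,-15,-28.5,-1.5,-40,1.7,-5],[-1,-15,-28.5,-1.5,-40,1.7,-5],[-1,-15,-28.5,-1.5,-40,1.7,-5],[-1,-15,-28.5,-1.5,-40,1.7,-5],[-1,-15,-28.5,-1.5,-40,1.7,-5],[-1,-15,-28.5,-1.5,-40,1.7,-5],[-1,-15,-28.5,-1.5,-40,1.7,-5],[-1,-15,-28.5,-1.5,-40,1.7,-5]]]'
python3 - <<'E'
from delta import *
s=manip.read_state();print(s["q"].round(1));p,Rt=tool(SP,SY,(-85,0,0));go(p,Rt)
E
```

```text
time_s: 2.97
position: [0.5016, -0.2218, 0.2819]
eef_rot: [140.0, 0.1, 170.2]
wrist_force: [0.0, -1.0, -0.4]
finger_gap: 0.0884
grasp_force: 0.0
[ -52.7   18.4   85.8   29.1  103.7 -133.1]
cm [-5.14 -4.13 12.46] deg [0.  0.1 0.1] world [ 0.561 -0.183  0.16 ]
```

```bash
python3 -m jog '[[[-1,-5.1,-4.1,12.5,0,0,0],[-1,-5.1,-4.1,12.5,0,0,0],[-1,-5.1,-4.1,12.5,0,0,0],[-1,-5.1,-4.1,12.5,0,0,0],[-1,-5.1,-4.1,12.5,0,0,0]]]'; python3 snap.py w3 0 0 560 420
```

```text
time_s: 3.38
position: [0.5594, -0.1806, 0.1565]
eef_rot: [139.8, -0.2, 170.3]
wrist_force: [-1.1, 0.0, -0.2]
finger_gap: 0.0879
grasp_force: 0.0
3.3833 [ -46.23   29.04   86.94   31.18   90.75 -133.61] [ 0.5594 -0.1806  0.1565] [139.75  -0.2  170.27]
scale 1.4285714285714286
```

View pics/w3.png

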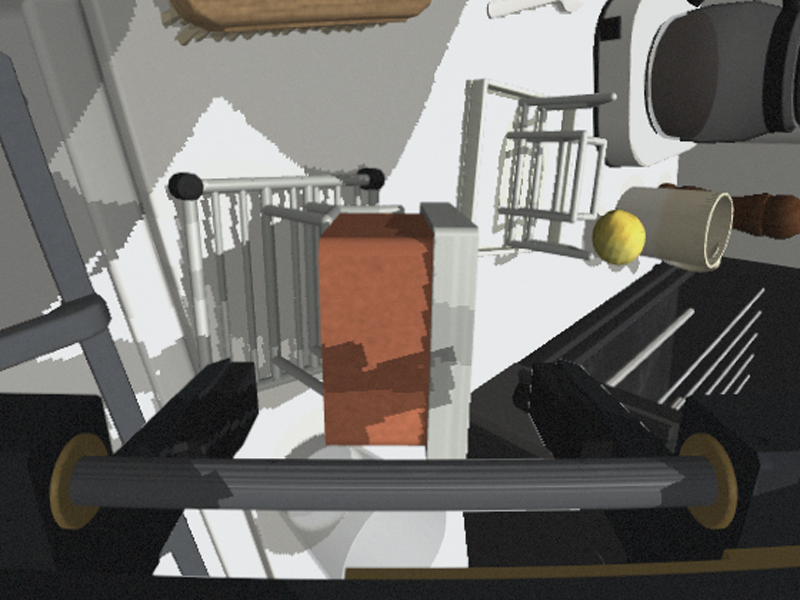

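The wrist view shows the box centred between the fingers, with the floor side at x≈322 and the lid top at x≈475. Before advancing I'll check the predicted corners against this view.

```bash
python3 - <<'E'
from delta import *
wi=dict(manip.camera_info("wrist"));wi["world_from_camera"]=np.load("w3T.npy")
L=[(-44,44,-29),(-44,-44,-29),(-49,49,29),(-49,49,25)];px=np.array([(320,237),(325,443),(475,230),(434,235)])/1.4286
f=lambda p:(proj(np.array(L[:3])/1000@slope(p[3]).T+p[:3],wi)-px[:3]).ravel()
print((proj(np.array(L)/1000@slope(SY).T+SP,wi)-px).round(1).tolist())
r=least_squares(lambda p:np.r_[f(p),(p-np.r_[SP,SY])*[300,300,300,1]],np.r_[SP,SY]);print(r.x.round(4),f(r.x).round(1))
go(*tool(r.x[:3],r.x[3],(-10,0,0)));go(*tool(SP,SY,(-10,0,0)))
E
```

```text
[[-0.9, -0.7], [2.0, 0.2], [2.1, -4.0], [23.0, -7.5]]
[ 0.5725 -0.1283  0.0922 79.1169] [-0.4  0.8  0.   0.   0.4 -0.8]
cm [-0.32 -0.03  7.7 ] deg [ 0.1 -0.7  0.8] world [ 0.571 -0.135  0.1  ]
cm [-0.09  0.06  7.41] deg [ 0.1 -0.  -0. ] world [ 0.569 -0.135  0.103]
```

```bash
python3 -m jog '[[[-1,-0.2,0,3,0,0,0],[-1,-0.2,0,6,0,0,0],[-1,-0.2,0,7.6,0,0,0],[-1,-0.2,0,7.6,0,0,0],[-1,-0.2,0,7.6,0,0,0]]]'; python3 -m jog '[[[1,0,0,0,0,0,0],[1,0,0,0,0,0,0],[1,0,0,0,0,0,0],[1,0,0,0,0,0,0],[1,0,0,0,0,0,0],[1,0,0,0,0,0,0],[1,0,0,0,0,0,0],[1,0,0,0,0,0,0]]]' 55
```

```text
time_s: 3.85
position: [0.5713, -0.1383, 0.1031]
eef_rot: [140.0, 0.2, 170.0]
wrist_force: [0.8, -0.5, -0.3]
finger_gap: 0.0882
grasp_force: 0.0
time_s: 4.52
position: [0.5718, -0.1364, 0.104]
eef_rot: [139.7, 0.2, 170.1]
wrist_force: [-0.5, 6.3, 14.6]
finger_gap: 0.0578
grasp_force: 55.0
```

```bash
python3 -m jog '[[[1,0,0.5,0,0,0,0],[1,0,1,0,0,0,0],[1,0,2,0,0,0,0],[1,0,3,-0.3,0,0,0],[1,0,4.5,-1,0,0,0],[1,0,6,-2.5,0,0,0],[1,0,7.5,-4,0,0,0],[1,0,9,-6,0,0,0],[1,0,10,-8,0,0,0],[1,0,10,-9,0,0,0],[1,0,10,-9,0,0,0],[1,0,10,-9,0,0,0]]]'; python3 snap.py w4 0 0 560 420
```

```text
time_s: 5.52
position: [0.5735, -0.1195, 0.2332]
eef_rot: [140.0, 0.1, 170.0]
wrist_force: [0.0, -0.7, -5.5]
finger_gap: 0.0574
grasp_force: 55.0
5.5167 [ -41.33   20.88   88.46   33.42   93.47 -126.16] [ 0.5735 -0.1195  0.2332] [1.4000e+02 7.0000e-02 1.6996e+02]
scale 1.4285714285714286
```

View pics/w4.png

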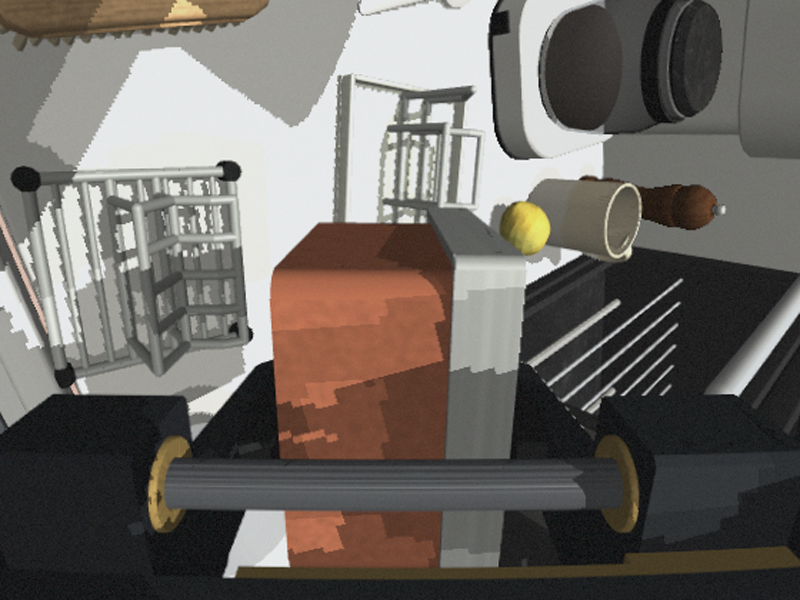

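The wrist view shows the sprouter held with its lid shut. Useful corners are (272,268), (318,224), (525,258), (455,264) and (428,208). I'll fit how it sits in the hand.

```bash
python3 - <<'E'
from delta import *
s=manip.read_state();wi=dict(manip.camera_info("wrist"));wi["world_from_camera"]=np.load("w4T.npy")
R0=R.from_euler('xyz',s["eef_rot"],degrees=True).as_matrix();p0=s["position"]
N=np.c_[[0,0,1],[1,0,0],[0,1,0]].astype(float) # sprouter axes in tool: x_s=z_t,y_s=x_t,z_s=y_t
for k in (13,17):
    L=np.array([(-44,44,-29),(44,44,-29),(-49,49,29),(-49,49,k),(49,49,k)])/1000
    px=np.array([(272,268),(318,224),(525,258),(455,264),(428,208)])/1.4286
    def f(p):
        Q=R.from_rotvec([p[4],p[3],0],degrees=True).as_matrix()@N
        return (proj((L@Q.T+p[:3])@R0.T+p0,wi)-px).ravel()
    r=least_squares(lambda p:np.r_[f(p),(p-[0,0,.009,0,0])*[300,1000,300,.3,1]],[0,0,.009,0,0]);print(k,r.x.round(4),f(r.x).round(1))
E
```

```text
13 [ 5.000e-04 -4.000e-04  9.300e-03 -5.767e-01  1.625e-01] [-0.2  4.6  2.6 -1.1  0.5  0.2 -0.6 -4.1 -1.7  0.4]
17 [-1.000e-04 -1.900e-03  1.250e-02 -4.306e-01  4.639e-01] [-1.7  4.4  0.4 -1.  -5.8  0.2  6.7 -4.1  1.8  0.6]
```

```bash
R='[1,0,0,0,0,0,60]'; python3 -m jog '[[[1,0,0,0,0,0,3],[1,0,0,0,0,0,8],[1,0,0,0,0,0,14],[1,0,0,0,0,0,20],[1,0,0,0,0,0,26],[1,0,0,0,0,0,32],[1,0,0,0,0,0,38],[1,0,0,0,0,0,44],[1,0,0,0,0,0,50],[1,0,0,0,0,0,56],[1,0,0,0,0,0,60],[1,0,0,0,0,0,60]]]'
python3 -m jog '[[[1,0,0,0,0,0,3],[1,0,0,0,0,0,8],[1,0,0,0,0,0,14],[1,0,0,0,0,0,20],[1,0,0,0,0,0,26],[1,0,0,0,0,0,32],[1,0,0,0,0,0,38],[1,0,0,0,0,0,44],[1,0,0,0,0,0,50],[1,0,0,0,0,0,56],[1,0,0,0,0,0,60],[1,0,0,0,0,0,60]]]'
python3 -m jog '[[[1,0,0,0,0,0,3],[1,0,0,0,0,0,8],[1,0,0,0,0,0,14],[1,0,0,0,0,0,20],[1,0,0,0,0,0,26],[1,0,0,0,0,0,32],[1,0,0,0,0,0,38],[1,0,0,0,0,0,44],[1,0,0,0,0,0,50],[1,0,0,0,0,0,56],[1,0,0,0,0,0,60],[1,0,0,0,0,0,60]]]'
python3 - <<'E'
from delta import *
s=manip.read_state();print(s["q"].round(1))
go(*tool(ST,TY,(-49,0,40),True)); go(*tool(ST,TY,(-29,0,15),True)); go(*tool(ST,TY,(-9,0,0),True),tool(ST,TY,(-29,0,15),True))
E
```

```text
time_s: 6.57
position: [0.5731, -0.1184, 0.2319]
eef_rot: [157.3, -34.0, 116.9]
wrist_force: [-0.6, 0.4, -3.8]
finger_gap: 0.058
grasp_force: 55.0
time_s: 7.57
position: [0.5733, -0.1187, 0.2326]
eef_rot: [-157.1, -33.9, 42.9]
wrist_force: [-0.8, 0.4, -4.0]
finger_gap: 0.0575
grasp_force: 55.0
time_s: 8.57
position: [0.5735, -0.1188, 0.2331]
eef_rot: [-139.9, -0.1, -9.9]
wrist_force: [0.1, 0.4, -4.6]
finger_gap: 0.0573
grasp_force: 55.0
[-41.3  20.9  88.5  33.4  93.5  53.8]
cm [ -5.87 -11.1   17.93] deg [-0.1  3.   3.7] world [0.55  0.089 0.167]
cm [-5.92 -8.6  19.92] deg [-0.1  3.   3.7] world [0.549 0.082 0.136]
cm [-0.   1.5  2. ] deg [0. 0. 0.] world [0.549 0.084 0.111]
```

```bash
python3 -m jog '[[[1,-1,-2,3,0,0.5,0.6],[1,-2,-3.7,6,0,1,1.2],[1,-3,-5.6,9,0,1.5,1.8],[1,-4,-7.5,12,0,2,2.5],[1,-5,-9.3,15,0,2.5,3.1],[1,-5.6,-10.5,17,0,2.8,3.5],[1,-5.9,-11.1,18,0,3,3.7],[1,-5.9,-11.1,18,0,3,3.7],[1,-5.9,-11.1,18,0,3,3.7]]]'; python3 -m jog '[[[1,0,0.8,0.6,0,0,0],[1,0,1.6,1.2,0,0,0],[1,0,2.3,1.8,0,0,0],[1,0,2.3,2,0,0,0],[1,0,2.3,2,0,0,0]]]';python3 snap.py w5 0 0 560 420; python3 - <<'E'
from delta import *
go(*tool(ST,TY,(-9,0,0),True));print(manip.read_state()["wrist_force"])
E
```

```text
time_s: 9.32
position: [0.5507, 0.0889, 0.1674]
eef_rot: [-140.0, -0.1, -14.6]
wrist_force: [0.2, -0.0, -5.0]
finger_gap: 0.0576
grasp_force: 55.0
time_s: 9.73
position: [0.5491, 0.0837, 0.1361]
eef_rot: [-139.9, 0.1, -14.8]
wrist_force: [-0.1, 0.2, -4.9]
finger_gap: 0.0574
grasp_force: 55.0
9.7333 [-25.82  15.84 108.45  41.96  70.82  59.31] [0.5491 0.0837 0.1361] [-1.3994e+02  1.1000e-01 -1.4820e+01]
scale 1.4285714285714286
cm [-0.03  1.67  1.98] deg [-0.1 -0.  -0.1] world [0.549 0.084 0.111]
[ 0.0819312  -0.96149216 -4.61821815]
```

View pics/w5.png

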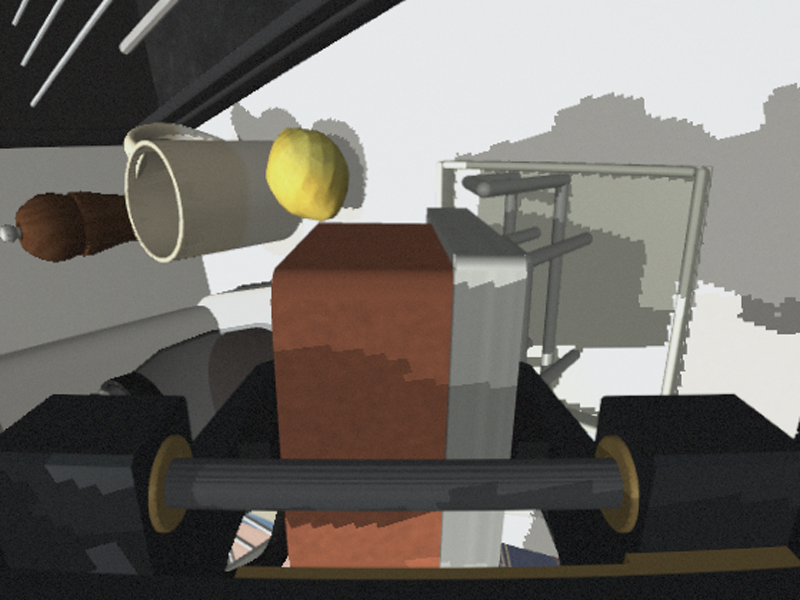

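The wrist view shows the box flipped, lid down. The far side wire runs (480,188)–(570,180), clear of the lid's far edge. I'll project the stand model into this view to check lateral alignment.

```bash
python3 - <<'E'
from delta import *
wi=dict(manip.camera_info("wrist"));wi["world_from_camera"]=np.load("w5T.npy")
M=slope(TY)
def P(l):return (proj(M@np.array(l)/1000+ST,wi)[0]*1.4286).round(0)
for n,l in dict(A2=(6,-36,-31),A1=(6,36,-31),F2=(50,-32,-31)).items(): print(n,P(l))
for x in (6,25,45):print("side",x,[P((x,-56,z)).tolist() for z in (-31,-15,0)])
S=slope(TY,0)
for a in [(-65,-65),(65,-65),(-65,65)]: print("tray",a,(proj(np.array([.550,.087,0])+S@np.r_[np.array(a)/1000,.018],wi)[0]*1.4286).round())
# lid corners as held
s=manip.read_state();Rt=R.from_euler('xyz',s["eef_rot"],degrees=True).as_matrix()
for l in [(-49,-49,-29),(49,-49,-29)]: print("lid",(proj(s["position"]+Rt@np.array([0,0,.0093])+M@np.array(l)/1000,wi)[0]*1.4286).round())
E
```

```text
A2 [518. 255.]
A1 [505. 426.]
F2 [494. 243.]
side 6 [[521.0, 200.0], [477.0, 200.0], [435.0, 200.0]]
side 25 [[510.0, 195.0], [469.0, 195.0], [431.0, 195.0]]
side 45 [[500.0, 191.0], [463.0, 190.0], [428.0, 190.0]]
tray (-65, -65) [703. 174.]
tray (65, -65) [434. 164.]
tray (-65, 65) [654. 459.]
lid [517. 267.]
lid [460. 210.]
```

```bash
python3 -m jog '[[[1,0,0.4,0.4,0,0,0],[1,0,0.8,0.8,0,0,0],[1,0,1.1,1,0,0,0],[1,0,1.1,1,0,0,0],[1,0,1.1,1,0,0,0]]]'; python3 -m jog '[[[1,0,0.1,0,0,0,0],[1,0,0.2,0,0,0,0],[1,0,0.3,0,0,0,0],[1,0,0.3,0,0,0,0]]]';python3 -m jog '[[[1,0,0.1,0,0,0,0],[1,0,0.2,0,0,0,0],[1,0,0.3,0,0,0,0],[1,0,0.3,0,0,0,0]]]'
```

```text
time_s: 10.2
position: [0.5489, 0.0823, 0.1224]
eef_rot: [-140.0, 0.0, -14.8]
wrist_force: [-0.6, -0.9, -5.8]
finger_gap: 0.0576
grasp_force: 55.0
time_s: 10.53
position: [0.5486, 0.0798, 0.1208]
eef_rot: [-140.0, -0.0, -14.8]
wrist_force: [0.3, -0.2, -4.8]
finger_gap: 0.0578
grasp_force: 55.0
time_s: 10.87
position: [0.5478, 0.0776, 0.1187]
eef_rot: [-140.0, -0.0, -14.8]
wrist_force: [0.4, -0.6, -4.0]
finger_gap: 0.0576
grasp_force: 55.0
```

```bash
python3 -m jog '[[[1,0,0.1,0,0,0,0],[1,0,0.2,0,0,0,0],[1,0,0.2,0,0,0,0]]]';python3 -m jog '[[[1,0,0.1,0,0,0,0],[1,0,0.2,0,0,0,0],[1,0,0.2,0,0,0,0]]]'; python3 -m jog '[[[1,0,0.1,0,0,0,0],[1,0,0.2,0,0,0,0],[1,0,0.2,0,0,0,0]]]'
```

```text
time_s: 11.12
position: [0.5475, 0.0762, 0.1174]
eef_rot: [-140.0, -0.0, -14.8]
wrist_force: [-0.7, -0.2, -4.2]
finger_gap: 0.0576
grasp_force: 55.0
time_s: 11.37
position: [0.5473, 0.0756, 0.1171]
eef_rot: [-139.8, -0.0, -14.7]
wrist_force: [0.5, 4.4, 1.3]
finger_gap: 0.0573
grasp_force: 55.0
time_s: 11.62
position: [0.5473, 0.0754, 0.117]
eef_rot: [-139.7, -0.1, -14.7]
wrist_force: [1.1, 9.6, 7.2]
finger_gap: 0.0575
grasp_force: 55.0
```

```bash
python3 -m jog '[[[1,0,-0.3,0,0,0,0],[1,0,-0.3,0.3,0,0,0],[1,0,-0.3,0.5,0,0,0],[1,0,-0.3,0.5,0,0,0]]]';python3 -m jog '[[[1,0,0,0.1,0,0,0],[1,0,0,0.2,0,0,0],[1,0,0,0.3,0,0,0],[1,0,0,0.3,0,0,0]]]'; python3 -m jog '[[[1,0,0,0.1,0,0,0],[1,0,0,0.2,0,0,0],[1,0,0,0.2,0,0,0]]]'
```

```text
time_s: 11.95
position: [0.5487, 0.0789, 0.1132]
eef_rot: [-139.9, -0.1, -14.8]
wrist_force: [2.7, 3.7, -0.9]
finger_gap: 0.0573
grasp_force: 54.9
time_s: 12.28
position: [0.549, 0.0807, 0.111]
eef_rot: [-139.9, -0.1, -14.8]
wrist_force: [1.9, 5.2, 1.9]
finger_gap: 0.0574
grasp_force: 54.9
time_s: 12.53
position: [0.5493, 0.0819, 0.1095]
eef_rot: [-139.9, -0.1, -14.8]
wrist_force: [2.3, 3.4, 3.9]
finger_gap: 0.0572
grasp_force: 54.9
```

```bash
cat > loc.py <<'E'
from delta import *
s=manip.read_state();Rt=R.from_euler('xyz',s["eef_rot"],degrees=True).as_matrix();M=slope(TY)
print("centre in seat frame mm",(1000*M.T@(s["position"]+Rt@[0,0,.0093]-ST)).round(1),"force seat",(M.T@(s["wrist_force"]-[0,-.3,-4.8])).round(1))
E
python3 loc.py
python3 -m jog '[[[1,0,0,0.1,0,0,0],[1,0,0,0.2,0,0,0],[1,0,0,0.2,0,0,0]]]'; python3 loc.py; python3 -m jog '[[[1,0,0,0.1,0,0,0],[1,0,0,0.2,0,0,0],[1,0,0,0.2,0,0,0]]]'; python3 loc.py
```

```text
centre in seat frame mm [ 0.2 -0.7 -2.3] force seat [-4.  -1.3  8.8]
time_s: 12.78
position: [0.5498, 0.082, 0.1092]
eef_rot: [-140.0, -0.1, -14.7]
wrist_force: [-6.3, -5.6, 17.1]
finger_gap: 0.0577
grasp_force: 54.9
centre in seat frame mm [ 0.6 -1.1 -2.3] force seat [-21.1   4.7   9. ]
time_s: 13.03
position: [0.5501, 0.0821, 0.1092]
eef_rot: [-140.0, -0.1, -14.7]
wrist_force: [-16.7, -14.9, 32.1]
finger_gap: 0.0576
grasp_force: 55.0
centre in seat frame mm [ 0.8 -1.4 -2.2] force seat [-40.1  12.4   9.7]
```

```bash
python3 -m jog '[[[1,0,0,-0.1,0,0,0],[1,0,0,-0.25,0,0,0],[1,0,0,-0.25,0,0,0],[1,0,0,-0.25,0,0,0]]]'; python3 loc.py; cat > topd.py <<'E'
import sys;from h import *
np.save(sys.argv[1],manip.read_camera("scene"))
E
python3 topd.py before.npy
```

```text
time_s: 13.37
position: [0.5497, 0.0819, 0.1093]
eef_rot: [-140.0, -0.1, -14.8]
wrist_force: [-4.7, -2.5, 13.3]
finger_gap: 0.0576
grasp_force: 54.9
centre in seat frame mm [ 0.4 -1.  -2.3] force seat [-16.   4.   9.]
```

```bash
python3 -m jog '[[[1,0,0,-0.1,0,0,0],[1,0,0,-0.1,0,0,0],[1,0,0,-0.1,0,0,0]]]' 8; python3 loc.py; python3 -m jog '[[[-0.36,0,0,-0.1,0,0,0],[-0.4,0,0,-0.1,0,0,0],[-0.45,0,0,-0.1,0,0,0],[-0.5,0,0,-0.1,0,0,0],[-0.6,0,0,-0.1,0,0,0],[-0.7,0,0,-0.1,0,0,0],[-1,0,0,-0.1,0,0,0],[-1,0,0,-0.1,0,0,0],[-1,0,0,-0.1,0,0,0],[-1,0,0,-0.1,0,0,0]]]'; python3 loc.py; python3 snap.py w6 0 0 560 420;  python3 topd.py after.npy
```

```text
time_s: 13.67
position: [0.5493, 0.0818, 0.1092]
eef_rot: [-140.0, -0.1, -14.8]
wrist_force: [-0.8, 1.6, 7.3]
finger_gap: 0.058
grasp_force: 8.0
centre in seat frame mm [ 0.3 -0.7 -2.6] force seat [-8.3  1.2  9. ]
time_s: 14.5
position: [0.5489, 0.0815, 0.1096]
eef_rot: [-140.0, -0.0, -14.8]
wrist_force: [-0.5, 0.8, 0.8]
finger_gap: 0.088
grasp_force: 0.0
centre in seat frame mm [-0.2 -0.4 -2.6] force seat [-3.7  0.8  4.4]
14.5 [-26.05  18.61 108.82  42.67  68.55  56.76] [0.5489 0.0815 0.1096] [-1.3997e+02 -3.0000e-02 -1.4760e+01]
scale 1.4285714285714286
```

View pics/w6.png

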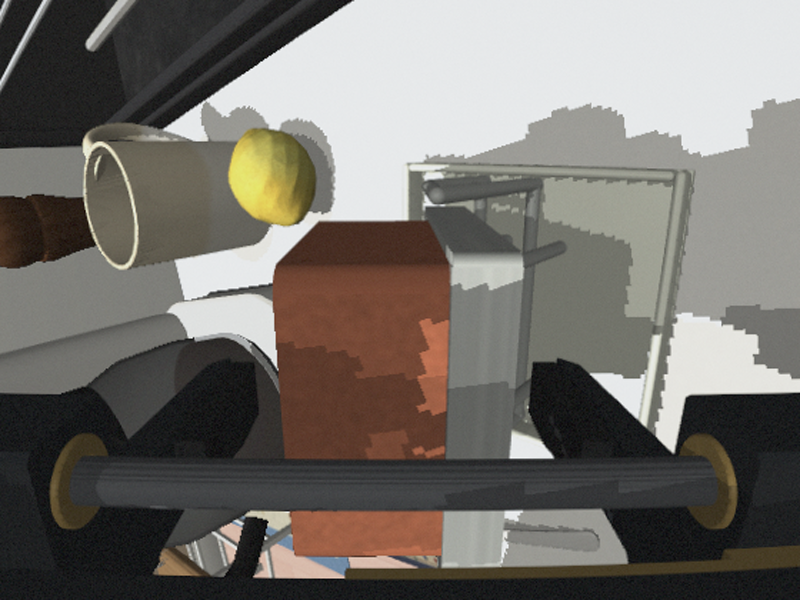

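The wrist view shows the fingers open on both sides. The sprouter sits lid down in the cradle, shut, inside the side wire at (430–540,188). Now I'll back straight out along the slope.

```bash
python3 -m jog '[[[-1,0,0,-0.5,0,0,0],[-1,0,0,-1.5,0,0,0],[-1,0,0,-3,0,0,0],[-1,0,0,-5,0,0,0],[-1,0,0,-8,0,0,0],[-1,0,0,-11,0,0,0],[-1,0,0,-14,0,0,0],[-1,0,0,-17,0,0,0],[-1,0,0,-20,0,0,0],[-1,0,0,-20,0,0,0],[-1,0,0,-20,0,0,0],[-1,0,0,-20,0,0,0]]]'
python3 - <<'E'
from delta import *
import cv2
a=manip.read_camera("top");b=manip.read_camera("top")
ti=manip.camera_info("top");t0=np.load("top.npy")
d=(np.abs(a.astype(int)-b).sum(2)>90).sum();print("still moving px",d)
m=cv2.medianBlur((np.abs(a.astype(int)-t0).sum(2)>90).astype(np.uint8)*255,3)
n,_,st,c=cv2.connectedComponentsWithStats(m);print([(x.tolist()) for x in st[1:] if x[4]>15])
M=slope(TY);f=lambda l:proj(M@np.array(l)/1000+ST+M@[0,0,-.0023],ti)[0].round(1).tolist()
print("pred floor corners",[f(l) for l in [(-44,-44,29),(44,-44,29),(44,44,29),(-44,44,29)]])
h=cv2.cvtColor(a,cv2.COLOR_RGB2HSV);k=((h[...,0]<12)&(h[...,1]>120)&(h[...,2]>60)).astype(np.uint8)
k[:, :200]=0;k[:,350:]=0;k[:180]=0;k[270:]=0;y,x=np.nonzero(k);print("terracotta box",cv2.minAreaRect(np.c_[x,y].astype(np.float32)),x.min(),x.max(),y.min(),y.max())
E
```

```text
time_s: 15.6
position: [0.5157, -0.0428, 0.2624]
eef_rot: [-140.0, 0.0, -14.8]
wrist_force: [-0.8, 0.2, 0.5]
finger_gap: 0.0882
grasp_force: 0.0
still moving px 133
[[338, 191, 152, 110, 9684], [408, 196, 152, 224, 19769], [262, 198, 56, 50, 2028], [472, 232, 8, 3, 19], [277, 281, 35, 16, 336], [395, 386, 34, 34, 765], [225, 392, 19, 8, 104], [338, 402, 42, 18, 434], [252, 404, 21, 16, 200], [226, 408, 10, 10, 63], [383, 408, 10, 12, 77], [0, 411, 6, 9, 44], [395, 416, 5, 4, 16]]
pred floor corners [[297.9, 200.0], [272.4, 198.7], [261.5, 235.6], [286.6, 239.5]]
terracotta box ((286.8595886230469, 218.90542602539062), (38.96895217895508, 40.78892517089844), 15.52410888671875) 263 310 199 242
```

```bash
python3 -c "
from workcell import manip
print(manip.finish_job())"
```

```text
the job is handed in; nothing more can be done
None
```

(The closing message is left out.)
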